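Weigh out a 700 g bundle of cards on the counter balance

TASK

The banded bundle of printed cards on the balance should weigh 700 g. Stand the large 500 g weight and the middle-sized 200 g weight upright on the empty pan, setting them down gently rather than dropping them, so that the beam floats level; leave the smallest weight off the pan.

Things in the scene. Friction and masses are not known exactly. Their poses are not given: they have to be found in the camera images.
- weight_large: 500 g steel weight: upright cylinder 40 mm in diameter and 48 mm tall with a 20 mm wide knob on top (60 mm overall). The largest of three such weights on the bench left of the balance, in any order; the smallest (24 mm diameter, 36 mm overall, 100 g) is not needed. Their centres are at least 75 mm apart. Origin: centre of its underside, z up.
- weight_medium: 200 g steel weight: upright cylinder 30 mm in diameter and 34 mm tall with a 16 mm wide knob on top (46 mm overall), the middle size of the three. Origin: centre of its underside, z up.
- weight_pan: Empty pan on the balance's left arm: flat rimless aluminium plate 150 (x) x 130 (y) x 4 mm. Origin: centre of its upper face, 124 mm above the bench at the start, 104 mm with the beam level, 84 mm at its lowest; it stays horizontal. x points away from the robot (turned up to 0.3 rad), y away from the balance's middle. It stays up until nearly 700 g (or 6 N) bear on it, then sinks slowly.
- beam (a joint): Tilt of the beam in rad: 0 with the bundle's side fully down (start), 0.14 level, 0.28 with the weight pan fully down. Where a weight stands on the pan does not matter; 100 g too much or too little nearly reaches a stop. The dial (118 mm high) stands 140 mm from the weight pan's centre in its -y, the bundle's pan (bundle 100 x 100 x 70 mm) 280 mm.
Not all that is in view belongs to the job. What is shaped like the weight_medium but purple is not meant.

How it is judged:
By the outcome, as a careful person would: the job done as asked, in the order asked, and still so for the second after the job is handed in, with the robot touching nothing.
It also fails if it takes over 64 s, if anything falls off the work surface, if the arm or the gripper's body presses on something with over 40 N, if the wrist force passes 120 N, or if a joint passes its speed limit or range.

ROBOT

A 6-joint arm with a two-finger parallel gripper is mounted at the origin on the work surface. World frame = base frame: x ahead of the robot, y to its left, z up, the work surface at z = 0. Lengths are in m, angles in rad, forces in N, time in s.
With the tool pointing down it reaches from about 0.375 to 0.975 m from the base axis. Payload 3.8 kg.
Tool frame: the origin (TCP) lies at the very end of the fingers, on their centre line; the grasp point (between the pads) lies 19 mm behind it; z points along the fingers, x is the direction in which the jaws open and shut, and the axes are right-handed (so a half turn about z gives the same grasp; the last joint's range is limited). The gripper opens to 88 mm and grips with 3 to 60 N. Pads are 18 mm wide; open, the fingers measure 123 mm over their backs; the gripper's body (75 mm by 187 mm) begins 45 mm behind the grasp point.
Start: joints at [-1.311, 0.264, 1.604, -0, 1.274, -0.037], TCP at [0.197, -0.645, 0.239] pointing down, gripper open.
Joint ranges: [-2.63, 2.63], [-0.94, 2.18], [0.31, 2.57], [-1.31, 4.45], [0, 2.66], [-2.55, 2.55]. Speed limits (rad/s): [2.57, 2.57, 3.14, 3.14, 3.14, 3.14].

INTERFACE

Orientations are given as a unit quaternion [w, x, y, z].
In Python, from plant import status, camera, get_calibration, r gives the robot as it stands.
- The arm moves only by the tool servo_tool, never from a script. Its argument "motion" is one flat list of numbers, 7 for each row, row after row: the turn, a rotation vector about the tool's x, y, z in rad, then the shift along the tool's x, y, z in mm, then the finger opening in mm, from 0 to 88.1. In form: [rx, ry, rz, x, y, z, claw, rx, ry, rz, x, y, z, claw, ...]. A call has 1 to 5 rows; each row is the pose to reach, as a shift and turn from the pose commanded when the call began, along the tool's axes at that moment; what a row does not reach only later rows make up. A row lasts 1/8 s, in which the tool goes at most 62.5 mm and 10.7 degrees, less where a joint would pass 70% of its speed; a pose out of reach is approached as far as the arm can. A call with a gripper value outside its range is refused whole. The fingers move at their own pace and stop on an object; "grip_force" is the grip in N (left out, the last holds). Time passes only in rows, so rows that repeat a pose let the fingers close. It gives the time, the measured TCP pose, the force and the opening at its end, in the units of the state.
- status.get_obs(): the state, without advancing time (a new reading comes with each control period).
- camera(name): name is "scene" or "side" or "wrist"; returns (picture, depth): 480x640x3 uint8, red, green, blue; 480x640 float32, m along the optical axis (not along the pixel's ray), 0 where there is no reading.
- get_calibration(name): a dict with "fx", "fy", "cx", "cy" (pixels), "xyz" and "orientation" of the camera in the world; the wrist camera has in their place "mount" (4x4, takes a point from camera to tool coordinates, whose origin is the TCP and whose axes are the tool frame's). Camera axes: x right, y down, z forward; pixel columns grow to the right and rows downward; lengths in m; the calibration is good to about 2 mm. A picture is of the moment at which its call begins: read the wrist's pose just before it. get_calibration takes no time and is no camera call.
- r.finish_job(): hands the job in, once; it reports no verdict.
The state is a dict: "t": time; "qpos": joint angles; "joint_velocities": joint speeds; "effort": joint torques, N m; "ee_pos": TCP position; "orientation": TCP orientation; "ft_force": force on the tool from outside, world axes, zero at the start; "ft_torque": the same for the moment, N m; "finger_gap": finger opening in m.
Only numpy, scipy, OpenCV 4.12 (cv2) and the standard library are available. Lean on these libraries where they do the work, as an engineer would, in place of code of your own. Each camera call takes 0.05 s, during which the arm holds its last target.

## Working session

There is one attempt and no reset: what is moved stays moved. The work goes in short steps, Python scripts to look and compute and a tool call to move; the robot and the scene stay as the last step left them, time stands still between calls to the robot, and variables do not carry over. Pictures are saved under pics/ and viewed, and the job is handed in when it is done.

Besides the shell and the picture viewer there is one more tool, called after "Call:" as name(argument=value, ...) on one line, values as JSON. servo_tool: Moves the arm, as the interface text tells. Its arguments: {"type":"object","properties":{"motion":{"type":"array"},"grip_force":{"type":"number"}},"required":["motion"]}

```bash
ls; mkdir -p pics; cat > h.py <<'E'
import numpy as np, cv2
from plant import status, camera, get_calibration, r
from scipy.spatial.transform import Rotation as R
def q2R(q): return R.from_quat([q[1],q[2],q[3],q[0]]).as_matrix()
def cam(name):
    o=status.get_obs(); c=get_calibration(name); im,d=camera(name)
    if name=='wrist':
        M=np.array(c['mount']); T=np.eye(4); T[:3,:3]=q2R(o['orientation']); T[:3,3]=o['ee_pos']; T=T@M
    else:
        T=np.eye(4); T[:3,:3]=q2R(c['orientation']); T[:3,3]=c['xyz']
    return im,d,c,T
def save(im,n): cv2.imwrite('pics/'+n,im[:,:,::-1])
def pts(d,c,T):
    v,u=np.mgrid[:480,:640]; P=np.stack([(u-c['cx'])/c['fx']*d,(v-c['cy'])/c['fy']*d,d],-1)
    W=P@T[:3,:3].T+T[:3,3]; W[d==0]=np.nan; return W
E
python3 - <<'E'
from h import *
for n in ['scene','side']:
    im,d,c,T=cam(n); save(im,n+'0.png'); np.savez(n+'0.npz',im=im,d=d,T=T); print(c)
o=status.get_obs(); print(o)
E
```

```text
pics
{'fx': 523.8234658716225, 'fy': 523.8234658716225, 'cx': 321.7654577505853, 'cy': 240.8439650283207, 'xyz': array([ 1.02104953, -0.38100908,  0.61911809]), 'orientation': array([-0.40868037,  0.82686563,  0.34627389, -0.17137089])}
{'fx': 501.32587859498403, 'fy': 501.32587859498403, 'cx': 328.69287961402136, 'cy': 247.83255747672413, 'xyz': array([0.50132046, 0.79344922, 0.50295333]), 'orientation': array([ 0.01588842, -0.01019235,  0.86043889, -0.50920387])}
{'t': 0.1, 'qpos': array([-1.31089818e+00,  2.64636167e-01,  1.60523957e+00, -9.20349056e-06,
        1.27374091e+00, -3.69056614e-02]), 'joint_velocities': array([-4.53343096e-04, -6.66368910e-04, -1.83773502e-03,  5.52101927e-04,
        2.42855599e-05,  1.46590798e-03]), 'effort': array([-3.77812307e-05, -5.03622365e+01, -3.58072150e+01,  7.31276907e-02,
        2.33419955e-02, -5.43512465e-05]), 'ee_pos': array([ 0.19723646, -0.64485225,  0.23753945]), 'orientation': array([-6.28088207e-04,  8.03886350e-01, -5.94782072e-01, -7.93511031e-04]), 'ft_force': array([ 0.74202087,  0.67420922, -0.11180052]), 'ft_torque': array([ 0.02353908, -0.0373814 , -0.05617875]), 'finger_gap': 0.0880567772636268}
```

View pics/scene0.png

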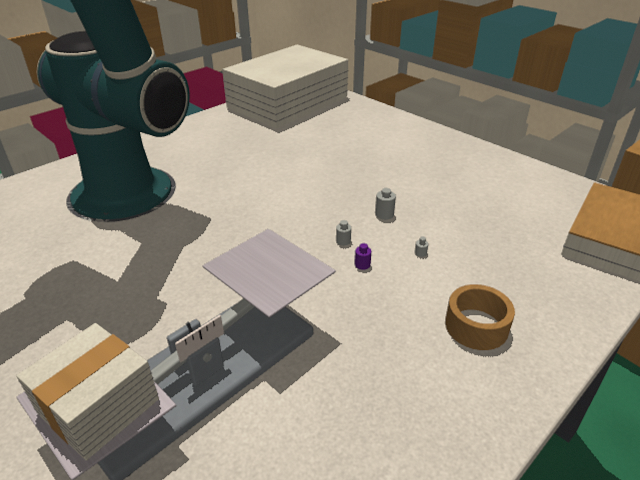

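View pics/side0.png

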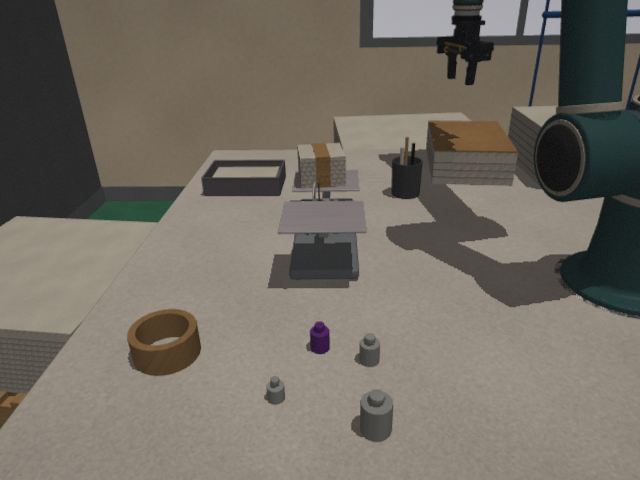

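The scene view shows the large weight at (386,203), the grey medium at (344,233), the purple decoy at (363,256), the small weight at (422,246) and the empty pan around (268,270). In the side view they are at (377,415), (370,350), (320,338), (276,390) and (323,216).

```bash
python3 - <<'E'
from h import *
seeds={'scene':dict(L=(386,206),M=(344,236),P=(363,259),S=(422,248),pan=(268,270)),'side':dict(L=(377,418),M=(370,352),P=(320,341),S=(276,393),pan=(323,216))}
for n in seeds:
    z=np.load(n+'0.npz'); c=get_calibration(n); W=pts(z['d'].astype(float),c,z['T'])
    H=W[:,:,2]
    obj=((H>0.008)&(H<0.3)).astype(np.uint8)
    nl,lab=cv2.connectedComponents(obj)
    for k,(u,v) in seeds[n].items():
        if k=='pan':
            m=(H>0.115)&(H<0.132); m2=np.zeros_like(m); m2[v-60:v+60,max(0,u-75):u+75]=1; m&=m2
            nl2,l2=cv2.connectedComponents(m.astype(np.uint8)); m=l2==l2[v,u]
            p=W[m]; rect=cv2.minAreaRect(p[:,:2].astype(np.float32)); print(n,k,m.sum(),np.round(np.median(p[:,2]),4),rect)
            print(np.round(cv2.boxPoints(rect),3).tolist())
            continue
        m=lab==lab[v,u]; p=W[m]
        # fit circle to body side points w/ known radius: 
        rad=dict(L=.02,M=.015,P=.015,S=.012)[k]; hb=dict(L=.048,M=.034,P=.034,S=.026)[k]
        b=p[(p[:,2]>0.012)&(p[:,2]<hb-0.004)]
        from scipy.optimize import least_squares
        cam=z['T'][:2,3]; x0=b[:,:2].mean(0); x0=x0+(x0-cam)/np.linalg.norm(x0-cam)*rad*.6
        s=least_squares(lambda x:np.hypot(*(b[:,:2]-x).T)-rad,x0,loss='soft_l1',f_scale=.002)
        t=p[p[:,2]>p[:,2].max()-0.004]
        print(n,k,m.sum(),'c',np.round(s.x,4),'rms',np.sqrt(np.mean(s.fun**2)).round(4),'top',np.round(t.mean(0),4),'zmax',p[:,2].max().round(4))
E
```

```text
scene L 482 c [0.4667 0.3463] rms 0.0012 top [0.4679 0.3446 0.059 ] zmax 0.0616
scene M 281 c [0.4702 0.2183] rms 0.0013 top [0.472  0.2171 0.045 ] zmax 0.0472
scene P 320 c [0.5447 0.1912] rms 0.0009 top [0.5459 0.1892 0.0445] zmax 0.0464
scene S 171 c [0.5987 0.2959] rms 0.0018 top [0.5997 0.294  0.0343] zmax 0.0367
scene pan 6051 0.1226 ((0.5476495623588562, -0.02597375214099884), (0.15214009582996368, 0.13155333697795868), 1.526958703994751)
[[0.4699999988079071, 0.03799999877810478], [0.4729999899864197, -0.09399999678134918], [0.625, -0.09000000357627869], [0.621999979019165, 0.041999999433755875]]
side L 1361 c [0.4664 0.3487] rms 0.0006 top [0.4665 0.3507 0.0591] zmax 0.061
side M 512 c [0.4697 0.2208] rms 0.0007 top [0.4698 0.2232 0.045 ] zmax 0.0466
side P 464 c [0.5443 0.1934] rms 0.0009 top [0.5442 0.1954 0.045 ] zmax 0.047
side S 342 c [0.5982 0.2983] rms 0.0015 top [0.5978 0.2994 0.035 ] zmax 0.038
side pan 2695 0.1228 ((0.5467700958251953, -0.02225538343191147), (0.15024492144584656, 0.13519077003002167), 1.2953784465789795)
[[0.4699999988079071, 0.04399999976158142], [0.4729999899864197, -0.09200000017881393], [0.6230000257492065, -0.08799999952316284], [0.6200000047683716, 0.04699999839067459]]
```

```bash
cat >> h.py <<'E'
def plan(*wps):
    o=status.get_obs(); Rm=q2R(o['orientation']); p=np.array(o['ee_pos'])
    print('t',round(o['t'],2),'tcp',np.round(p,4),'gap',round(o['finger_gap'],4),'F',np.round(o['ft_force'],1),'q',np.round(o['qpos'],2))
    for w in wps: print(w,'->',np.round(Rm.T@(np.array(w)-p)*1000,1))
E
python3 - <<'E'
from h import *
plan((.40,-.40,.25),(.45,-.10,.25),(.47,.18,.2),(.4665,.3475,.14))
E
```

```text
t 0.1 tcp [ 0.1972 -0.6449  0.2375] gap 0.0881 F [ 0.7  0.7 -0.1] q [-1.31  0.26  1.61 -0.    1.27 -0.04]
(0.4, -0.4, 0.25) -> [-174.9 -265.5  -12.1]
(0.45, -0.1, 0.25) -> [-447.1 -401.1  -11.5]
(0.47, 0.18, 0.2) -> [-708.9 -502.1   39. ]
(0.4665, 0.3475, 0.14) -> [-870.  -547.7   99.3]
```

Call:
servo_tool(motion=[0,0,0,-33,-50,-3,88,0,0,0,-66,-100,-6,88,0,0,0,-99,-150,-9,88,0,0,0,-132,-200,-12,88,0,0,0,-165,-248,-12,88])

```text
t: 0.72
ee_pos: [0.3873, -0.4135, 0.2506]
orientation: [-0.0, 0.804, -0.595, 0.0]
ft_force: [0.9, -0.5, 0.3]
finger_gap: 0.0882
```

Call:
servo_tool(motion=[0,0,0,-53,-28,0,88,0,0,0,-106,-56,0,88,0,0,0,-159,-84,0,88,0,0,0,-212,-112,0,88,0,0,0,-265,-140,0,88])

```text
t: 1.35
ee_pos: [0.4424, -0.1189, 0.2505]
orientation: [-0.0, 0.804, -0.595, -0.0]
ft_force: [0.6, 0.5, 0.5]
finger_gap: 0.0883
```

Call:
servo_tool(motion=[0,0,0,-56,-22,0,88,0,0,0,-112,-44,0,88,0,0,0,-168,-66,10,88,0,0,0,-224,-88,20,88,0,0,0,-280,-110,30,88])

```text
t: 1.98
ee_pos: [0.4656, 0.1811, 0.2203]
orientation: [-0.0, 0.804, -0.595, 0.0]
ft_force: [0.1, -0.4, -0.8]
finger_gap: 0.0882
```

```bash
python3 - <<'E'
from h import *
plan((.4665,.3475,.14),(.4665,.3475,.012))
E
```

```text
t 1.98 tcp [0.4656 0.1811 0.2203] gap 0.0882 F [ 0.1 -0.4 -0.8] q [ 0.32 -0.06  1.99 -0.    1.21  1.59]
(0.4665, 0.3475, 0.14) -> [-158.9  -49.6   80.3]
(0.4665, 0.3475, 0.012) -> [-158.9  -49.6  208.3]
```

Move over the large weight at z≈0.14 and check with the wrist camera.

Call:
servo_tool(motion=[0,0,0,-45,-14,20,88,0,0,0,-90,-28,40,88,0,0,0,-130,-40,65,88,0,0,0,-159,-50,80,88,0,0,0,-159,-50,80,88])

```text
t: 2.6
ee_pos: [0.4658, 0.3466, 0.1385]
orientation: [0.002, 0.805, -0.594, -0.001]
ft_force: [-0.1, 0.4, 0.1]
finger_gap: 0.088
```

```bash
cat > w.py <<'E'
from h import *
import sys
def look(tag,guess,rad,hb,ztop):
    im,d,c,T=cam('wrist'); save(im,tag+'.png'); W=pts(d.astype(float),c,T); 
    near=np.hypot(W[:,:,0]-guess[0],W[:,:,1]-guess[1])<rad+.02
    m=near&(np.abs(W[:,:,2]-hb)<.004); p=W[m]
    t=W[near&(W[:,:,2]>ztop-.004)&(W[:,:,2]<ztop+.004)]
    print('body top',m.sum(),cv2.minEnclosingCircle(p[:,:2].astype(np.float32)) if m.sum() else None,'knob',len(t),t.mean(0).round(4) if len(t) else None, cv2.minEnclosingCircle(t[:,:2].astype(np.float32)) if len(t) else None)
E
python3 - <<'E'
from w import *
look('w1',(.4665,.3475),.02,.048,.060)
plan((.4665,.3475,.012))
E
```

```text
body top 2538 ((0.46766331791877747, 0.3475832939147949), 0.0200927946716547) knob 961 [0.4684 0.3477 0.0597] ((0.4678289592266083, 0.34768179059028625), 0.01008606143295765)
t 2.65 tcp [0.4664 0.3457 0.1395] gap 0.088 F [0.1 0.1 0.5] q [ 0.6   0.17  1.91 -0.    1.07  1.87]
(0.4665, 0.3475, 0.012) -> [ -1.8  -0.9 127.5]
```

View pics/w1.png

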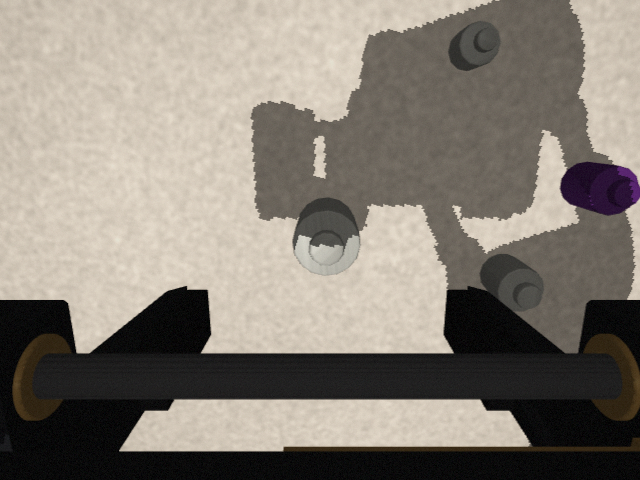

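Wrist view: the large weight sits at (326,245), between the fingers. Its fitted radius is 20.1 mm at (0.4677, 0.3476), which agrees with the other views, so I'll descend.

Call:
servo_tool(motion=[0,0,0,-1,-2,40,88,0,0,0,-1,-2,80,88,0,0,0,-1,-2,110,88,0,0,0,-1,-2,127,88,0,0,0,-1,-2,127,88], grip_force=35)

```text
t: 3.28
ee_pos: [0.4685, 0.3461, 0.0131]
orientation: [0.001, 0.804, -0.595, -0.0]
ft_force: [-0.4, 0.2, -0.5]
finger_gap: 0.0879
```

Call:
servo_tool(motion=[0,0,0,0,0,0,36,0,0,0,0,0,0,36,0,0,0,0,0,0,36,0,0,0,0,0,0,36,0,0,0,0,0,0,36], grip_force=35)

```text
t: 3.9
ee_pos: [0.4689, 0.3475, 0.0139]
orientation: [-0.0, 0.804, -0.595, -0.0]
ft_force: [-1.1, 5.0, 0.8]
finger_gap: 0.0401
```

Call:
servo_tool(motion=[0,0,0,0,0,-15,30,0,0,0,0,0,-45,30,0,0,0,0,0,-90,30,0,0,0,0,0,-140,30,0,0,0,0,0,-180,30])

```text
t: 4.53
ee_pos: [0.4687, 0.3471, 0.1958]
orientation: [-0.0, 0.804, -0.595, 0.0]
ft_force: [1.2, -0.6, -4.3]
finger_gap: 0.0393
```

```bash
python3 - <<'E'
from h import *
plan((.512,-.026,.195),(.512,-.026,.140))
E
```

```text
t 4.53 tcp [0.4687 0.3471 0.1958] gap 0.0393 F [ 1.2 -0.6 -4.3] q [ 0.59  0.12  1.85 -0.    1.17  1.87]
(0.512, -0.026, 0.195) -> [369.5  67.7   0.8]
(0.512, -0.026, 0.14) -> [369.5  67.7  55.8]
```

Call:
servo_tool(motion=[0,0,0,25,5,0,30,0,0,0,65,12,0,30,0,0,0,110,20,0,30,0,0,0,155,28,0,30,0,0,0,200,37,0,30])

```text
t: 5.15
ee_pos: [0.4912, 0.1437, 0.1936]
orientation: [0.0, 0.804, -0.595, -0.0]
ft_force: [0.5, 0.8, -5.0]
finger_gap: 0.039
```

Call:
servo_tool(motion=[0,0,0,45,8,0,30,0,0,0,90,16,0,30,0,0,0,130,24,0,30,0,0,0,160,29,0,30,0,0,0,170,31,0,30])

```text
t: 5.78
ee_pos: [0.5114, -0.0279, 0.1935]
orientation: [0.0, 0.803, -0.596, -0.0]
ft_force: [-0.2, -0.0, -4.4]
finger_gap: 0.0391
```

Call:
servo_tool(motion=[0,0,0,0,0,15,30,0,0,0,0,0,30,30,0,0,0,0,0,40,30,0,0,0,0,0,45,30,0,0,0,0,0,45,30])

```text
t: 6.4
ee_pos: [0.5118, -0.0259, 0.1481]
orientation: [0.0, 0.804, -0.595, -0.001]
ft_force: [-0.2, -0.1, -5.4]
finger_gap: 0.0393
```

```bash
python3 - <<'E'
from h import *
plan((.512,-.026,.1365))
im,d,c,T=cam('side'); save(im[150:300,220:460].repeat(3,0).repeat(3,1),'s2.png')
W=pts(d.astype(float),c,T)
m=(W[:,:,2]>.115)&(W[:,:,2]<.128)&(np.abs(W[:,:,0]-.547)<.09)&(np.abs(W[:,:,1]+.024)<.08); print('pan z',np.nanmedian(W[:,:,2][m]))
E
```

```text
t 6.4 tcp [ 0.5118 -0.0259  0.1481] gap 0.0393 F [-0.2 -0.1 -5.4] q [-0.1   0.03  2.04  0.    1.07  1.17]
(0.512, -0.026, 0.1365) -> [ 0.1 -0.2 11.6]
pan z 0.1228676372540321
```

View pics/s2.png

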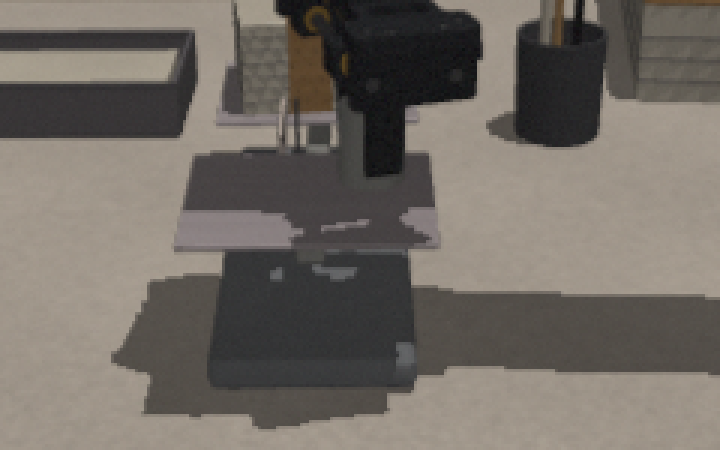

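Side view: the held weight is over the right-rear half of the pan, with about 10 mm to go. I'll lower it slowly, watching the force.

Call:
servo_tool(motion=[0,0,0,0,0,4,30,0,0,0,0,0,7,30,0,0,0,0,0,8,30,0,0,0,0,0,8,30,0,0,0,0,0,8,30])

```text
t: 7.08
ee_pos: [0.5122, -0.0264, 0.1408]
orientation: [-0.0, 0.804, -0.595, 0.0]
ft_force: [0.3, -0.2, -4.4]
finger_gap: 0.0391
```

Call:
servo_tool(motion=[0,0,0,0,0,0.5,30,0,0,0,0,0,1,30,0,0,0,0,0,1.5,30,0,0,0,0,0,1.5,30])

```text
t: 7.58
ee_pos: [0.5121, -0.0264, 0.1391]
orientation: [0.0, 0.804, -0.595, -0.0]
ft_force: [0.4, 0.4, -5.6]
finger_gap: 0.0393
```

Call:
servo_tool(motion=[0,0,0,0,0,0.5,30,0,0,0,0,0,1,30,0,0,0,0,0,1,30])

```text
t: 7.95
ee_pos: [0.5121, -0.0264, 0.1382]
orientation: [0.0, 0.804, -0.595, -0.0]
ft_force: [0.2, 0.0, -5.2]
finger_gap: 0.0392
```

Call:
servo_tool(motion=[0,0,0,0,0,0.5,30,0,0,0,0,0,0.5,30])

```text
t: 8.2
ee_pos: [0.5121, -0.0264, 0.1377]
orientation: [0.0, 0.804, -0.595, -0.0]
ft_force: [-0.5, -0.0, -5.0]
finger_gap: 0.0392
```

Call:
servo_tool(motion=[0,0,0,0,0,0.5,30,0,0,0,0,0,0.5,30])

```text
t: 8.45
ee_pos: [0.5122, -0.0264, 0.1375]
orientation: [-0.0, 0.804, -0.595, 0.0]
ft_force: [-1.5, -0.7, -2.3]
finger_gap: 0.039
```

Call:
servo_tool(motion=[0,0,0,0,0,0.4,30,0,0,0,0,0,0.4,30])

```text
t: 8.7
ee_pos: [0.5122, -0.0264, 0.1374]
orientation: [-0.0, 0.804, -0.595, 0.0]
ft_force: [-2.7, -0.3, 0.7]
finger_gap: 0.0391
```

Call:
servo_tool(motion=[0,0,0,0,0,0,42,0,0,0,0,0,0,48,0,0,0,0,0,0,56,0,0,0,0,0,0,64,0,0,0,0,0,0,64])

```text
t: 9.32
ee_pos: [0.5122, -0.0264, 0.1368]
orientation: [-0.0, 0.804, -0.595, 0.0]
ft_force: [-0.0, 0.4, -0.5]
finger_gap: 0.0639
```

Call:
servo_tool(motion=[0,0,0,0,0,-10,64,0,0,0,0,0,-40,64,0,0,0,0,0,-80,64,0,0,0,0,0,-100,64])

```text
t: 9.82
ee_pos: [0.5134, -0.0265, 0.2403]
orientation: [-0.001, 0.804, -0.595, 0.002]
ft_force: [0.6, 0.3, -0.5]
finger_gap: 0.0639
```

```bash
python3 - <<'E'
from h import *
plan((.470,.2195,.20),(.470,.2195,.14))
im,d,c,T=cam('side'); save(im[150:300,220:460].repeat(3,0).repeat(3,1),'s3.png')
W=pts(d.astype(float),c,T)
near=(np.abs(W[:,:,0]-.547)<.075)&(np.abs(W[:,:,1]+.024)<.065)
p=W[near&(W[:,:,2]>.112)&(W[:,:,2]<.128)]; print('pan',np.median(p,0))
p=W[near&(W[:,:,2]>.178)&(W[:,:,2]<.19)]; print('knob',len(p),p.mean(0),p[:,2].max())
E
```

```text
t 9.82 tcp [ 0.5134 -0.0265  0.2403] gap 0.0639 F [ 0.6  0.3 -0.5] q [-0.1  -0.05  1.94  0.    1.24  1.17]
(0.47, 0.2195, 0.2) -> [-248.   -30.3   40. ]
(0.47, 0.2195, 0.14) -> [-248.1  -30.   100. ]
pan [ 0.55505722 -0.00724804  0.12286675]
knob 62 [ 0.50957536 -0.02126034  0.18161069] 0.18403861319157944
```

View pics/s3.png

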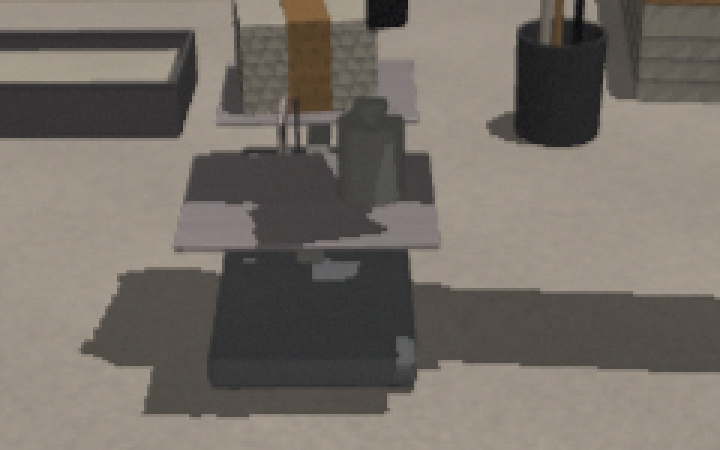

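The large weight stands upright on the pan, right of centre at (370,150) in the crop, and the pan is still up. Next is the medium weight.

Call:
servo_tool(motion=[0,0,0,-55,-7,0,70,0,0,0,-110,-14,10,74,0,0,0,-165,-20,40,74,0,0,0,-215,-26,70,74,0,0,0,-248,-30,90,74])

```text
t: 10.5
ee_pos: [0.4668, 0.2213, 0.1453]
orientation: [0.001, 0.804, -0.594, -0.0]
ft_force: [1.0, 0.4, 0.3]
finger_gap: 0.074
```

Call:
servo_tool(motion=[0,0,0,0,0,10,74,0,0,0,0,0,10,74])

```text
t: 10.75
ee_pos: [0.4677, 0.2189, 0.136]
orientation: [0.001, 0.804, -0.595, -0.0]
ft_force: [0.4, -0.7, 0.7]
finger_gap: 0.074
```

```bash
python3 - <<'E'
from w import *
look('w2',(.470,.2195),.015,.034,.046)
plan((.470,.2195,.010))
E
```

```text
body top 1239 ((0.47105711698532104, 0.2195589542388916), 0.015021773055195808) knob 559 [0.4717 0.2198 0.0457] ((0.4712425470352173, 0.21972160041332245), 0.007944154553115368)
t 10.8 tcp [0.4684 0.2187 0.1368] gap 0.0744 F [-0.2 -0.3  0.2] q [ 0.39  0.05  2.04 -0.    1.04  1.66]
(0.47, 0.2195, 0.01) -> [ -0.3  -1.8 126.8]
```

View pics/w2.png

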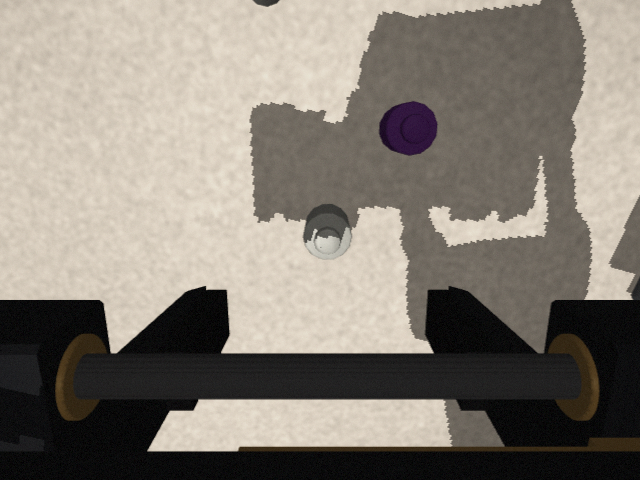

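The grey medium weight is at (327,238), centred between the fingers with a 15.0 mm radius. The purple one at (408,128) is clear, so I'll descend.

Call:
servo_tool(motion=[0,0,0,0,-3,40,74,0,0,0,0,-3,80,74,0,0,0,0,-3,112,74,0,0,0,0,-3,127,74,0,0,0,0,-3,127,74], grip_force=25)

```text
t: 11.42
ee_pos: [0.4713, 0.2196, 0.0097]
orientation: [0.0, 0.804, -0.595, -0.0]
ft_force: [-0.3, -0.3, -0.2]
finger_gap: 0.0738
```

Call:
servo_tool(motion=[0,0,0,0,0,0,24,0,0,0,0,0,0,24,0,0,0,0,0,0,24,0,0,0,0,0,0,24,0,0,0,0,0,0,24], grip_force=25)

```text
t: 12.05
ee_pos: [0.4712, 0.2205, 0.0101]
orientation: [-0.0, 0.804, -0.595, 0.0]
ft_force: [-0.2, 0.5, 2.2]
finger_gap: 0.0296
```

Call:
servo_tool(motion=[0,0,0,0,0,-15,20,0,0,0,0,0,-45,20,0,0,0,0,0,-95,20,0,0,0,0,0,-155,20,0,0,0,0,0,-215,20])

```text
t: 12.68
ee_pos: [0.4704, 0.2202, 0.227]
orientation: [0.0, 0.804, -0.595, -0.0]
ft_force: [1.2, 0.1, -3.1]
finger_gap: 0.0292
```

```bash
python3 - <<'E'
from h import *
plan((.582,-.004,.225),(.582,-.004,.140))
E
```

```text
t 12.68 tcp [0.4704 0.2202 0.227 ] gap 0.0292 F [ 1.2  0.1 -3.1] q [ 0.39 -0.02  1.95  0.    1.22  1.66]
(0.582, -0.004, 0.225) -> [247.  -41.2   2. ]
(0.582, -0.004, 0.14) -> [247.  -41.2  87. ]
```

Call:
servo_tool(motion=[0,0,0,30,-5,0,20,0,0,0,80,-13,0,20,0,0,0,130,-22,0,20,0,0,0,180,-30,0,20,0,0,0,225,-38,0,20])

```text
t: 13.3
ee_pos: [0.5734, 0.0148, 0.2254]
orientation: [-0.0, 0.804, -0.595, 0.0]
ft_force: [0.4, 0.4, -1.4]
finger_gap: 0.0295
```

Call:
servo_tool(motion=[0,0,0,22,-3,10,20,0,0,0,22,-3,40,20,0,0,0,22,-3,65,20,0,0,0,22,-3,78,20,0,0,0,22,-3,80,20])

```text
t: 13.92
ee_pos: [0.5815, -0.0032, 0.1437]
orientation: [0.001, 0.804, -0.595, -0.001]
ft_force: [-0.6, 0.3, -1.9]
finger_gap: 0.0294
```

```bash
python3 - <<'E'
from h import *
plan((.582,-.004,.134))
im,d,c,T=cam('side'); save(im[150:300,220:460].repeat(3,0).repeat(3,1),'s4.png')
E
```

```text
t 13.93 tcp [ 0.5815 -0.0032  0.1437] gap 0.0294 F [-0.6  0.3 -1.9] q [-0.05  0.17  1.9   0.    1.07  1.22]
(0.582, -0.004, 0.134) -> [ 0.9 -0.2  9.7]
```

View pics/s4.png

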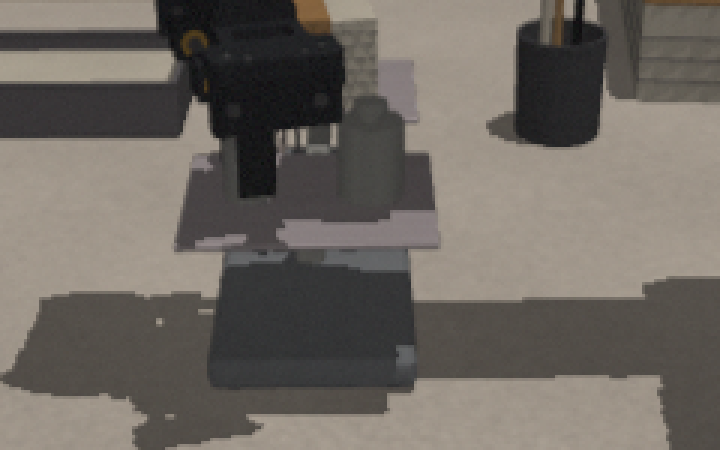

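The medium weight hangs at left over the pan at (255,165), clear of the large one. I'll lower it gently, then follow the pan down to about level.

Call:
servo_tool(motion=[0,0,0,0,0,3,20,0,0,0,0,0,6,20,0,0,0,0,0,7,20,0,0,0,0,0,7,20])

```text
t: 14.48
ee_pos: [0.5826, -0.0038, 0.1379]
orientation: [-0.0, 0.804, -0.595, 0.0]
ft_force: [0.4, -0.4, -1.5]
finger_gap: 0.0294
```

Call:
servo_tool(motion=[0,0,0,0,0,0.5,20,0,0,0,0,0,1,20,0,0,0,0,0,1.5,20,0,0,0,0,0,1.5,20])

```text
t: 14.98
ee_pos: [0.5825, -0.0038, 0.1362]
orientation: [0.0, 0.804, -0.595, -0.0]
ft_force: [-0.4, 0.4, -2.1]
finger_gap: 0.0294
```

Call:
servo_tool(motion=[0,0,0,0,0,0.5,20,0,0,0,0,0,1,20,0,0,0,0,0,1,20])

```text
t: 15.35
ee_pos: [0.5825, -0.0038, 0.1352]
orientation: [0.0, 0.804, -0.595, -0.0]
ft_force: [-0.3, -0.1, -1.5]
finger_gap: 0.0294
```

Call:
servo_tool(motion=[0,0,0,0,0,0.5,20,0,0,0,0,0,1,20,0,0,0,0,0,1,20])

```text
t: 15.72
ee_pos: [0.5825, -0.0038, 0.1342]
orientation: [0.0, 0.804, -0.595, -0.0]
ft_force: [0.4, -0.5, -1.9]
finger_gap: 0.0292
```

Call:
servo_tool(motion=[0,0,0,0,0,0.5,20,0,0,0,0,0,1,20,0,0,0,0,0,1,20])

```text
t: 16.1
ee_pos: [0.5826, -0.0038, 0.1334]
orientation: [-0.0, 0.804, -0.595, 0.0]
ft_force: [0.0, 0.6, -0.8]
finger_gap: 0.0295
```

Call:
servo_tool(motion=[0,0,0,0,0,0.5,20,0,0,0,0,0,1,20,0,0,0,0,0,1,20,0,0,0,0,0,1,20])

```text
t: 16.6
ee_pos: [0.5826, -0.0038, 0.1323]
orientation: [-0.0, 0.804, -0.595, 0.0]
ft_force: [0.2, -0.3, -0.1]
finger_gap: 0.0296
```

Call:
servo_tool(motion=[0,0,0,0,0,0.5,20,0,0,0,0,0,1,20,0,0,0,0,0,1.5,20,0,0,0,0,0,2,20,0,0,0,0,0,2,20])

```text
t: 17.23
ee_pos: [0.5826, -0.0038, 0.1303]
orientation: [-0.0, 0.804, -0.595, 0.0]
ft_force: [-0.3, -0.2, -0.6]
finger_gap: 0.0295
```

```bash
cat > pz.py <<'E'
from h import *
def panz():
    plan()
    im,d,c,T=cam('side'); W=pts(d.astype(float),c,T)
    near=(np.abs(W[:,:,0]-.545)<.07)&(W[:,:,1]>-.01)&(W[:,:,1]<.036)&(W[:,:,2]<.14)&(W[:,:,2]>.07)
    p=W[near]; h,e=np.histogram(p[:,2],bins=np.arange(.07,.14,.002)); k=h.argmax(); q=p[np.abs(p[:,2]-e[k]-.001)<.003]
    print('pan z',len(q),np.median(q[:,2]).round(4)); return im
E
python3 -c "
from pz import *; panz()"
```

```text
t 17.23 tcp [ 0.5826 -0.0038  0.1303] gap 0.0295 F [-0.3 -0.2 -0.6] q [-0.05  0.18  1.91 -0.    1.05  1.22]
pan z 887 0.1195
```

The pan is now sinking with the weight (it reads 0.1195, down from 0.1228). I'll keep following it.

Call:
servo_tool(motion=[0,0,0,0,0,1,20,0,0,0,0,0,2,20,0,0,0,0,0,3,20,0,0,0,0,0,4,20,0,0,0,0,0,5,20])

```text
t: 17.9
ee_pos: [0.5826, -0.0038, 0.1252]
orientation: [0.0, 0.804, -0.595, -0.0]
ft_force: [-0.9, 0.1, -1.1]
finger_gap: 0.0295
```

Call:
servo_tool(motion=[0,0,0,0,0,1,20,0,0,0,0,0,2,20,0,0,0,0,0,3,20,0,0,0,0,0,4,20,0,0,0,0,0,5,20])

```text
t: 18.52
ee_pos: [0.5826, -0.0038, 0.1203]
orientation: [-0.0, 0.804, -0.595, 0.0]
ft_force: [0.2, 0.0, -0.6]
finger_gap: 0.0293
```

Call:
servo_tool(motion=[0,0,0,0,0,1,20,0,0,0,0,0,2,20,0,0,0,0,0,3,20,0,0,0,0,0,4,20,0,0,0,0,0,5,20])

```text
t: 19.15
ee_pos: [0.5826, -0.0037, 0.1153]
orientation: [-0.0, 0.804, -0.595, 0.0]
ft_force: [-0.8, -0.5, 0.3]
finger_gap: 0.0292
```

Call:
servo_tool(motion=[0,0,0,0,0,0.5,20,0,0,0,0,0,1,20,0,0,0,0,0,1,20,0,0,0,0,0,1,20])

```text
t: 19.65
ee_pos: [0.5826, -0.0038, 0.1143]
orientation: [-0.0, 0.804, -0.595, 0.0]
ft_force: [0.4, 0.5, -0.4]
finger_gap: 0.029
```

```bash
python3 -c "
from pz import *; im=panz(); save(im[150:300,220:460].repeat(3,0).repeat(3,1),'s5.png')"
```

```text
t 19.65 tcp [ 0.5826 -0.0038  0.1143] gap 0.029 F [ 0.4  0.5 -0.4] q [-0.05  0.2   1.93  0.    1.02  1.22]
pan z 895 0.1036
```

View pics/s5.png

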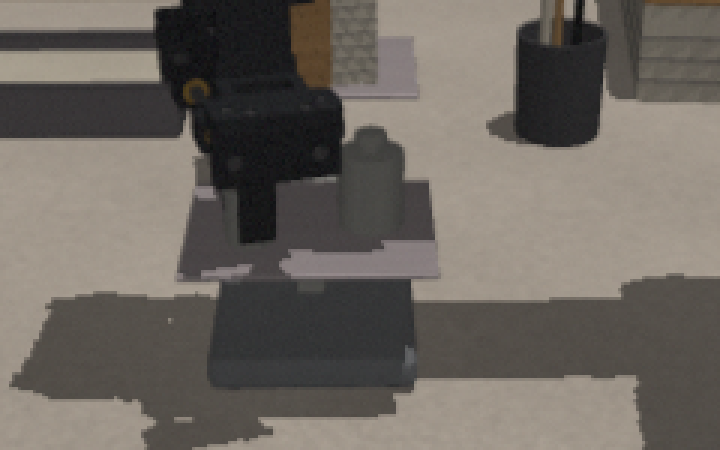

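The pan is within about 1 mm of level, with both weights upright and almost no force on the wrist. I'll open slowly.

Call:
servo_tool(motion=[0,0,0,0,0,0,31,0,0,0,0,0,0,34,0,0,0,0,0,0,40,0,0,0,0,0,0,48,0,0,0,0,0,0,52])

```text
t: 20.32
ee_pos: [0.5826, -0.0038, 0.1143]
orientation: [-0.0, 0.804, -0.595, 0.0]
ft_force: [-0.5, 0.7, 0.2]
finger_gap: 0.0517
```

Call:
servo_tool(motion=[0,0,0,0,0,-3,52,0,0,0,0,0,-15,52,0,0,0,0,0,-40,52,0,0,0,0,0,-80,52,0,0,0,0,0,-120,52])

```text
t: 20.95
ee_pos: [0.5825, -0.0038, 0.2363]
orientation: [-0.0, 0.804, -0.595, 0.0]
ft_force: [0.8, 0.4, -0.3]
finger_gap: 0.0521
```

Call:
servo_tool(motion=[0,0,0,-50,0,0,52,0,0,0,-100,0,0,52,0,0,0,-150,0,0,52,0,0,0,-190,0,0,52,0,0,0,-190,0,0,52])

```text
t: 21.58
ee_pos: [0.5264, 0.1803, 0.2354]
orientation: [-0.001, 0.805, -0.593, 0.0]
ft_force: [-0.3, -0.0, 0.9]
finger_gap: 0.0524
```

```bash
python3 -c "
from pz import *; im=panz(); save(im,'s6.png')
im,d,c,T=cam('scene'); save(im,'c6.png')"
```

```text
t 21.57 tcp [0.5264 0.1803 0.2354] gap 0.0524 F [-0.3 -0.   0.9] q [0.28 0.04 1.86 0.   1.23 1.55]
pan z 903 0.1035
```

View pics/s6.png

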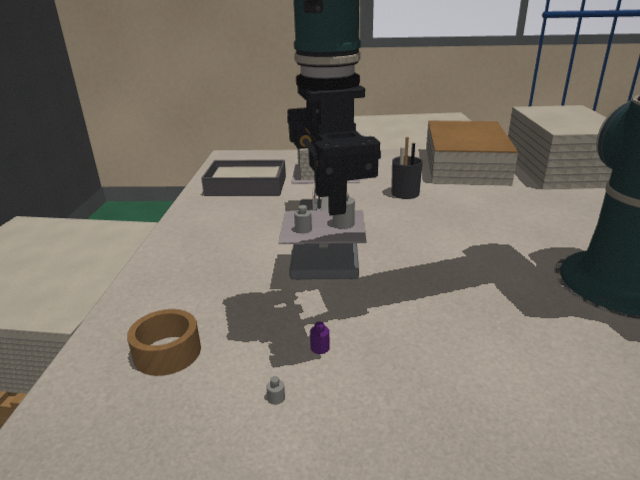

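View pics/c6.png

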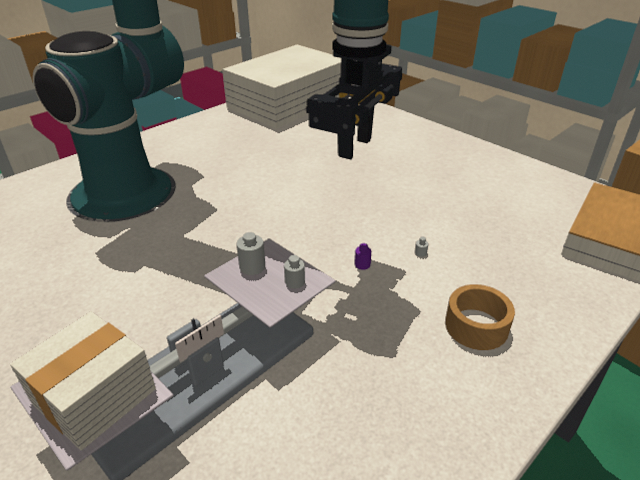

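Both weights stand upright on the pan (scene view (251,257) and (294,273)), and the small and purple ones are untouched at (422,247) and (363,257). I'll let it settle for a second, then compare the two pan heights.

Call:
servo_tool(motion=[0,0,0,0,0,0,52,0,0,0,0,0,0,52,0,0,0,0,0,0,52,0,0,0,0,0,0,52,0,0,0,0,0,0,52])

```text
t: 22.3
ee_pos: [0.527, 0.1777, 0.2342]
orientation: [0.0, 0.804, -0.595, -0.0]
ft_force: [0.9, -0.1, 0.7]
finger_gap: 0.0523
```

Call:
servo_tool(motion=[0,0,0,0,0,0,52,0,0,0,0,0,0,52,0,0,0,0,0,0,52,0,0,0,0,0,0,52,0,0,0,0,0,0,52])

```text
t: 22.92
ee_pos: [0.527, 0.178, 0.2343]
orientation: [0.0, 0.804, -0.595, -0.0]
ft_force: [-0.4, -0.6, -0.8]
finger_gap: 0.0518
```

```bash
python3 -c "
from pz import *; panz()
im,d,c,T=cam('scene'); W=pts(d.astype(float),c,T); W0=pts(np.load('scene0.npz')['d'].astype(float),c,T)
for n,X in (('start',W0),('now',W)):
  a=(np.abs(X[:,:,0]-.585)<.05)&(np.abs(X[:,:,1]+.06)<.025)
  b=(np.abs(X[:,:,0]-.554)<.035)&(np.abs(X[:,:,1]+.304)<.035)
  print(n,'pan',np.median(X[a&(X[:,:,2]>.08)&(X[:,:,2]<.13)][:,2]),'bundle top',np.median(X[b][:,2]))
  k=X[(np.abs(X[:,:,0]-.547)<.075)&(np.abs(X[:,:,1]+.015)<.05)&(X[:,:,2]>.11)]; 
  if n=='now':
    for x0 in (.512,.582):
      kk=k[np.abs(k[:,0]-x0)<.025]; print(kk[kk[:,2]>kk[:,2].max()-.004].mean(0), kk[:,2].max())
"
```

```text
t 22.93 tcp [0.527  0.178  0.2343] gap 0.0518 F [-0.4 -0.6 -0.8] q [0.28 0.04 1.87 0.   1.23 1.55]
pan z 895 0.1034
start pan 0.1225805204452099 bundle top 0.15384658990130368
now pan 0.10316471653499121 bundle top 0.17305801313419936
[ 0.51191464 -0.0292602   0.16268158] 0.16449332324726257
[ 0.58306589 -0.00686844  0.14897087] 0.15096755621791774
```

```bash
python3 -c "
from plant import r; print(r.finish_job())"
```

```text
the job is handed in; nothing more can be done
None
```

The 500 g weight and then the grey 200 g weight are standing upright on the empty pan, and the beam floats level. I set the 500 g down gently under force watch. The 200 g I lowered with the sinking pan and released once the pan was near level.

- **Level:** before hand-in, the weight pan had dropped 19.4 mm and the bundle had risen 19.2 mm; a level beam needs 20 mm. The pan held still to 0.1 mm for over a second, settling at about 104.5 mm, where level is 104 mm.
- **Weights:** both knob heights match weights standing upright on the pan. The smallest weight and the purple one are untouched on the bench.
- **Robot:** the gripper was clear of everything, and I handed the job in at about 23 s. No check failed. The cameras differed by up to about 3.7 mm on position, and their heights read about 1.2 mm low; I corrected for the height error.

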